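# Clamp a ground shaft in a V-block fixture

## Robot

A 7-joint arm with a two-finger parallel gripper is mounted at the origin on a cart in front of the work surface, level with it; the furniture and walls round the work are solid. World frame = base frame: x ahead of the robot, y to its left, z up, the work surface at z = 0. Lengths are in m, angles in rad, forces in N, time in s.
With the tool pointing down it reaches from about 0.4 to 0.85 m from the base axis. Payload 6.9 kg.
Tool frame: the origin (TCP) lies midway between the tips of the shut fingers; the grasp point (between the pads) lies behind it (ctrl.pinch_z is the z of the grasp point in the tool frame, in m); z points along the fingers, y is the line along which they close (so a half turn about z gives the same grasp; the last joint's range is limited). The gripper opens to 85 mm and grips with 20 to 120 N. Pads are 22 mm wide; open, the fingers measure 114 mm over their backs; the gripper's body (76 mm by 85 mm) begins 54 mm behind the grasp point. The pads swing forward as they close: fully open they stand 13 mm farther back than shut.
Start: joints at [-1.212, 0.507, -0.238, 1.5, 0.126, 1.149, -0.155], TCP at [0.157, 0.605, 0.231] pointing down, gripper open.
Joint ranges: [-3.08, 3.08], [-0.24, 2.05], [-1.43, 1.35], [0, 2.5], [-1.52, 4.66], [0.17, 1.96], [-2.89, 2.89]. Speed limits (rad/s): [2.39, 2.39, 3.14, 3.14, 3.14, 3.14, 3.14].

## Interface

Orientations are given as a unit quaternion [w, x, y, z].
In Python, from station import ctrl, get_state, vision, ticket, models gives the robot as it stands. Calls block until the motion is done:
- ctrl.movep(position, orientation): joint-space move of the TCP to a pose.
- ctrl.movel(position, frame=None, max_speed=0.15): straight line of the TCP; frame=None keeps the orientation; max_speed is the mean speed in m/s.
- ctrl.set_joints(angles): joint-space move.
- ctrl.ungrasp() and ctrl.close_gripper(force=None): open the fingers fully, or close them until they stop; force is the grip in N (None keeps the last).
- ctrl.pause(seconds).
- ctrl.ik(position, orientation): joint angles nearest the present ones, or None.
- get_state(): the state.
- vision.grab_frame(name): name is "scene" or "top"; returns (picture, depth): 400x640x3 uint8, blue, green, red; 400x640 float32, m along the optical axis (not along the pixel's ray), 0 where there is no reading.
- vision.camera_info(name): a dict with "mtx" (3x3 intrinsics, pixels), "R" (3x3) and "t" (3): a world point X has camera coordinates R X + t. Camera axes: x right, y down, z forward; pixel columns grow to the right and rows downward; lengths in m; the calibration is good to about 2 mm. A picture is of the moment at which its call begins. camera_info takes no time and is no camera call.
A pose or a line that the arm cannot do raises ctrl.Unreachable and nothing moves.
- ticket.close_job(): hands the job in; it is judged then, once.
Trained networks look in the newest picture that a camera, given by its name, has taken for a name from the list of things; names that differ only in an ending like _2 or _b are one class to them, and where a whole thing is asked for, a point or a joint stands for the part that bears it (a point fixed in the world has none). Each returns a list of dicts, best first, with "p" (0 to 1); they miss things now and then, are a little off and sometimes report something else, mostly with a low value. They report only what shows in the picture. A call takes as long as a camera call. They do not tell look-alikes from the thing itself.
- models.recognise(camera, target): "point" ([column, row] in pixels, amid what is visible of it).
- models.masks_of(camera, target): "mask" (400x640 bool, what is visible of it) and "point" ([column, row] in pixels, amid what is visible of it).
The state is a dict: "time": time; "qpos": joint angles; "qd": joint speeds; "tau": joint torques, N m; "tcp_pos": TCP position; "eef_rot": TCP orientation; "contact_force": force on the tool from outside, world axes, zero at the start; "wrist_torque": the same for the moment, N m; "width": finger opening in m; "gripper_force": force on a finger pad.
Only numpy, scipy, OpenCV 4.12 (cv2) and the standard library are available. Lean on these libraries where they do the work, as an engineer would, in place of code of your own. Each camera call takes 0.05 s, during which the arm holds its last target. There are 200 camera calls.

## Task

Take the steel shaft from its wooden rest and lay it in the two V-blocks of the grey clamping fixture. Keeping hold of it, slide it along the V-blocks against the brass end stop and press it there lightly for a moment (about 5 to 10 N, never over 18 N); then leave it touching the stop and swing the clamp strap over, pushing its red tab down until the sprung plunger grips the shaft firmly (about 10 N on the shaft, never over 24 N). Leave the other things on the bench where they are.

Things in the scene. Friction and masses are not known exactly. Their poses are not given: they have to be found in the camera images.
- shaft: Loose ground-steel shaft, plain cylinder 24 mm in diameter, 170 mm long, about 0.4 kg, with a dark ring near each end (ends alike). Origin at its middle on its axis; its y axis runs along the shaft. At the start it lies level in the wooden rest with its axis 36 mm above the bench. Sliding it along the V-blocks takes some 3 to 8 N.
- rest: Fixed wooden rest: a base 75 x 140 x 8 mm with two V-notched saddles, 36 mm high, 16 mm thick and 60 mm wide, at local y = -56 and +56 mm; between them the shaft is free for the fingers. Origin under its centre at bench height; y along the shaft, z up.
- fixture: Fixed grey base plate, 10 mm thick (local x -45..65, y -90..130 mm), with two 90-degree steel V-blocks 24 mm long, 52 mm wide, tops at z 53 mm, V-mouths 44 mm, at local y -55 and +55 mm; the gap between is free for fingers. V along local y, origin at bench height under the V midway between blocks, z up. A seated shaft's axis: x 0, z 48 mm. Strap clevis: x 42..62, y 34..76, 78 mm high.
- strap (a joint): Hinge angle of the clamp strap (rad): 0 is level over the shaft; grows as it opens upward and over to the fixture's +x side (range -0.12 to 2.35; starts 1.85 to 2.2). A steel bar 20 mm wide, 7 mm thick. The hinge is stiff: it stays where it is left and takes about 0.4 N m (4 N at the tab) to move either way.
- strap_hinge (a point): Point on the strap's hinge axis: local (52, 55, 74) mm in the fixture's frame; the hinge axis is parallel to the fixture's y.
- strap_tab (a point): Centre of the upper face of the red plastic tab (24 mm along the strap, 26 mm wide, 13 mm thick) at the strap's end, 100 mm from the hinge axis, 6.5 mm above the strap's mid-plane. With the strap open this face is the outer one (towards the fixture's +x and down). z axis: the face's normal.
- plunger: Brass sprung plunger (nose 12 mm round) carried under the strap, origin on the strap's mid-plane 52 mm from the hinge; it bears on the shaft above the +y V-block. Meets a seated shaft at strap angle about 0.04; 8 N per mm, solid after 3 mm. Shaft force = (tab force x 100 mm - 400 N mm) / 52 mm: 10 N on the tab gives about 12 N. Let go, the stiff hinge keeps about 8 N.
- end_stop: Adjustable end stop at the fixture's +y end: a dark bracket 36 mm wide, 58 mm high, with a brass button (14 mm across, damped spring, 5 N per mm, 3 mm travel) on a screw in line with the V, 48 mm above the bench, facing -y. Origin at bench height, axes as the fixture's. The screw is set anew each time: the button's face stands somewhere 0 to 14 mm on the -y side of the origin. Find it by feel.
- tape: Loose roll of masking tape lying flat, 100 mm across, 25 mm high; a bystander. Origin under its centre.
- grease_tin: Loose red and grey tin, 66 mm in diameter, 46 mm high; a bystander. Origin under its centre.
- steel_block: Loose steel block 40 x 60 x 39 mm; a bystander. Origin under its centre.
There are look-alikes about, which are no part of the job. Several things have the shape of the shaft; the one meant has the colours described above.

How it is judged:
By the outcome, as a careful person would: the job done as asked, in the order asked, and still so for the second after the job is handed in, with the robot touching nothing.
It also fails if it takes over 72 s, if anything falls off the work surface, if the arm or the gripper's body presses on something with over 40 N, if the wrist force passes 120 N, or if a joint passes its speed limit or range.

## Working session

There is one attempt and no reset: what is moved stays moved. The work goes in short steps, each a Python script; the robot and the scene stay as the last script left them, time stands still between calls to the robot, and variables do not carry over. Pictures are saved under pics/ and viewed, at most 10 in all, crops included, and the job is handed in when it is done.

```bash
ls; mkdir -p pics; python3 - <<'E'
from station import ctrl,get_state,vision,models
import cv2,numpy as np
print(get_state(), ctrl.pinch_z)
ims=[]
for c in ("scene","top"):
    im,d=vision.grab_frame(c); np.savez(f"{c}0.npz",im=im,d=d)
    cv2.imwrite(f"pics/{c}0.png",im)
    i=vision.camera_info(c); print(c,i["mtx"].tolist(),(-i["R"].T@i["t"]).round(3))
    for t in ("shaft","rest","fixture","strap","strap_tab","end_stop","plunger","tape","grease_tin","steel_block"):
        print(t,[(np.round(r["point"]).tolist(),round(r["p"],2)) for r in models.recognise(c,t)])
E
```

```text
pics
{'time': 0.0, 'qpos': array([-1.21152126,  0.50836857, -0.23749658,  1.50114651,  0.12570786,
        1.14891633, -0.15480966]), 'qd': array([ 1.46353914e-03,  2.61348820e-04,  1.01758594e-03, -1.41193425e-03,
       -1.61950317e-03,  4.03110256e-04, -9.57987656e-05]), 'tau': array([ 7.64001061e-05, -6.20594573e+01, -2.18635730e+00, -2.49647069e+01,
        1.28044581e-02,  1.20413530e-02,  3.62414244e-05]), 'tcp_pos': array([0.15687711, 0.60445826, 0.2304049 ]), 'eef_rot': array([-8.96388582e-05,  1.26553316e-01,  9.91959376e-01, -9.20437731e-04]), 'contact_force': array([-0.44993155, -0.30921968, -0.27016773]), 'wrist_torque': array([-0.00913132, -0.01826162,  0.00683412]), 'gripper_force': 0.0, 'width': 0.08509345275754841} -0.0187
scene [[432.3302528020699, 0.0, 320.24267291992686], [0.0, 432.3302528020699, 200.77448164399868], [0.0, 0.0, 1.0]] [-0.141 -0.773  0.642]
shaft [([258.0, 210.0], 0.58), ([205.0, 197.0], 0.56), ([456.0, 258.0], 0.28)]
rest [([251.0, 221.0], 0.84)]
fixture [([361.0, 264.0], 0.61), ([255.0, 210.0], 0.29)]
strap [([373.0, 214.0], 0.85)]
strap_tab [([371.0, 214.0], 0.67)]
end_stop [([332.0, 239.0], 0.56)]
plunger []
tape [([248.0, 180.0], 0.79)]
grease_tin [([447.0, 298.0], 0.86), ([253.0, 220.0], 0.56)]
steel_block [([454.0, 258.0], 0.57)]
top [[390.61898753457007, 0.0, 319.1072175974033], [0.0, 390.61898753457007, 193.97582380748275], [0.0, 0.0, 1.0]] [0.34  0.02  1.347]
shaft [([212.0, 238.0], 0.94), ([271.0, 221.0], 0.66)]
rest [([270.0, 222.0], 0.89)]
fixture [([376.0, 208.0], 0.77)]
strap [([376.0, 183.0], 0.67)]
strap_tab [([375.0, 183.0], 0.42)]
end_stop []
plunger []
tape [([188.0, 177.0], 0.67), ([376.0, 184.0], 0.62)]
grease_tin [([440.0, 192.0], 0.74)]
steel_block [([417.0, 153.0], 0.69)]
```

View pics/scene0.png

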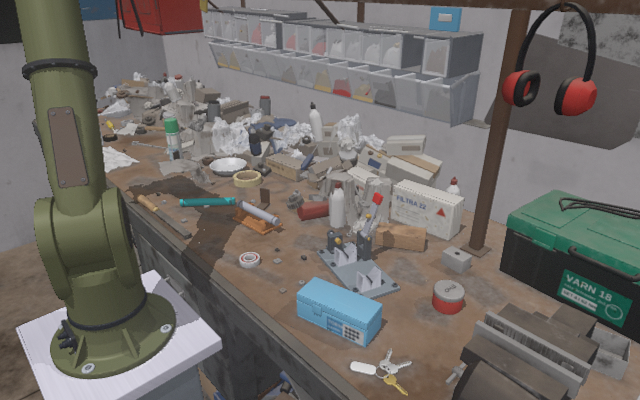

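View pics/top0.png

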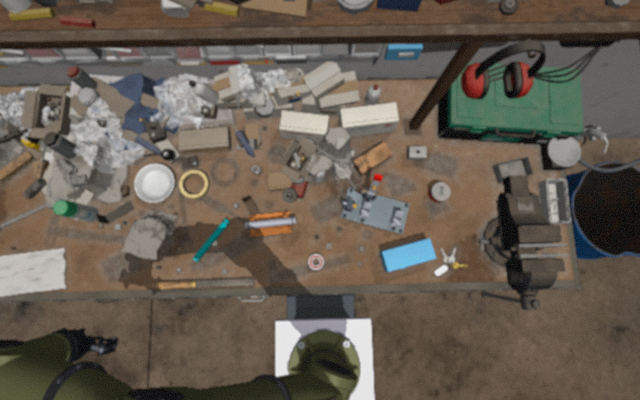

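Candidates for the shaft: the grey cylinder in the orange wooden rest (top 271,221; scene 258,210) and the teal cylinder (top 212,238; scene 205,197), plus a red cylinder (scene 314,211). By the description it is the grey one; I'll check it in a close crop and measure.

```bash
cat > h.py <<'E'
import numpy as np,cv2
from station import vision
def cloud(c,d):
    i=vision.camera_info(c);v,u=np.mgrid[:400,:640]
    P=np.stack([(u-i["mtx"][0,2])/i["mtx"][0,0]*d,(v-i["mtx"][1,2])/i["mtx"][1,1]*d,d],-1)
    return (P-i["t"])@i["R"]
def proj(c,X):
    i=vision.camera_info(c);p=(np.atleast_2d(X)@i["R"].T+i["t"])@i["mtx"].T
    return p[:,:2]/p[:,2:]
E
python3 - <<'E'
from h import *
from station import models
z=np.load("top0.npz");s=np.load("scene0.npz")
a=cv2.resize(z["im"][160:250,230:430],None,fx=4,fy=4,interpolation=cv2.INTER_CUBIC)
b=s["im"][170:310,225:425];b=cv2.resize(b,None,fx=4,fy=4,interpolation=cv2.INTER_CUBIC)
cv2.imwrite("pics/topc.png",a);cv2.imwrite("pics/scc.png",b)
for c,f in(("top",z),("scene",s)):
    W=cloud(c,f["d"])
    for t in("shaft","rest","fixture","strap","strap_tab","end_stop"):
        for m in models.masks_of(c,t)[:2]:
            k=m["mask"]&(f["d"]>0);p=W[k]
            if len(p)<5: continue
            print(c,t,round(m["p"],2),np.round(m["point"]),len(p),"med",np.median(p,0).round(3),"lo",np.percentile(p,2,axis=0).round(3),"hi",np.percentile(p,98,axis=0).round(3))
            if t in("shaft","rest","fixture"):
                r=cv2.minAreaRect((p[:,:2]*1000).astype(np.float32));print("   rect",np.round(r[0],1),np.round(r[1],1),round(r[2],1))
E
```

```text
top shaft 0.7 [271. 218.] 375 med [0.473 0.162 0.045] lo [0.459 0.088 0.006] hi [0.494 0.244 0.051]
   rect [477.9 166.7] [ 32.5 164.8] 2.7
top shaft 0.65 [212. 236.] 353 med [0.427 0.366 0.02 ] lo [ 0.358  0.315 -0.001] hi [0.49  0.42  0.027]
   rect [426.8 371. ] [ 29.2 168.4] 51.7
top fixture 0.95 [377. 211.] 1886 med [ 0.511 -0.193  0.011] lo [ 0.444 -0.294  0.004] hi [ 0.588 -0.096  0.166]
   rect [ 525.5 -195.1] [218.1 136.7] 73.7
top strap 0.57 [376. 180.] 149 med [ 0.582 -0.174  0.143] lo [ 0.559 -0.207 -0.002] hi [ 0.609 -0.163  0.182]
top strap_tab 0.6 [374. 181.] 144 med [ 0.582 -0.174  0.144] lo [ 0.559 -0.19   0.077] hi [ 0.604 -0.164  0.182]
scene shaft 0.87 [259. 210.] 410 med [0.468 0.16  0.043] lo [0.456 0.083 0.003] hi [0.523 0.247 0.05 ]
   rect [494.4 198.8] [ 83.1 234.8] 4.1
scene shaft 0.71 [455. 260.] 573 med [ 0.692 -0.35   0.031] lo [ 0.687 -0.376  0.002] hi [ 0.726 -0.317  0.041]
   rect [ 717.7 -324. ] [117.6  57.6] 61.5
scene rest 0.84 [254. 218.] 574 med [0.453 0.165 0.01 ] lo [0.432 0.101 0.003] hi [0.505 0.23  0.038]
   rect [469.7 169.7] [ 76. 141.] 7.0
scene fixture 0.8 [364. 266.] 3092 med [ 0.505 -0.188  0.016] lo [ 0.447 -0.302  0.005] hi [ 0.588 -0.09   0.17 ]
   rect [ 525.2 -174. ] [364.8 182.6] 51.2
scene strap 0.93 [372. 214.] 346 med [ 0.576 -0.178  0.132] lo [ 0.555 -0.191  0.074] hi [ 0.594 -0.158  0.182]
scene strap_tab 0.91 [370. 214.] 395 med [ 0.577 -0.177  0.128] lo [ 0.554 -0.191  0.026] hi [ 0.701 -0.086  0.182]
scene strap_tab 0.34 [449. 300.] 919 med [ 0.549 -0.42   0.044] lo [ 0.534 -0.444  0.005] hi [ 0.591 -0.387  0.049]
scene end_stop 0.64 [332. 240.] 323 med [ 0.521 -0.104  0.047] lo [ 0.504 -0.136  0.006] hi [ 0.561 -0.071  0.06 ]
```

View pics/topc.png

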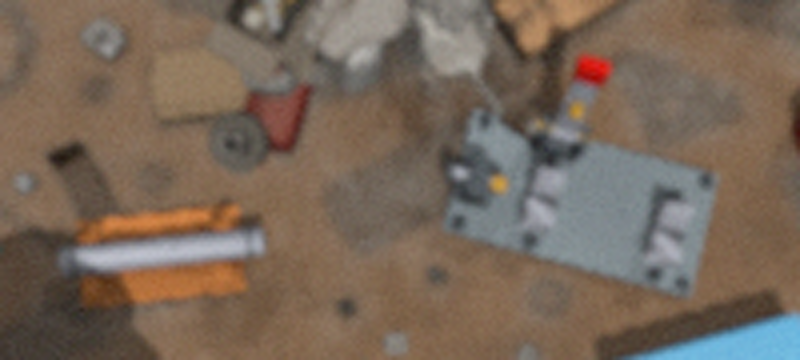

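View pics/scc.png

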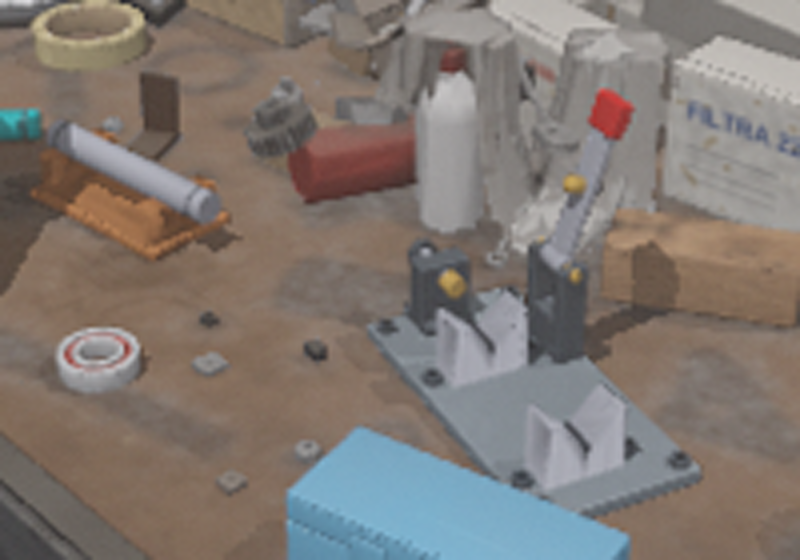

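The crops show the grey shaft with dark rings in the orange rest (top crop ~165,250), and the fixture with its end stop on the left, i.e. world +y, and the strap open (tab ~593,70). The teal and red cylinders are look-alikes. Now the poses are fitted precisely.

```bash
cat > fit.py <<'E'
from h import *
from station import models
from scipy.optimize import least_squares,minimize
F={c:np.load(f"{c}0.npz") for c in("top","scene")}
W={c:cloud(c,F[c]["d"]) for c in F}
bx=[((10,20,5),(55,110,5)),((0,-55,26),(26,12,27)),((0,55,26),(26,12,27)),((52,55,39),(10,21,39))]
def loc(p,q):
    c,s=np.cos(q[2]),np.sin(q[2]);d=p[:,:2]-q[:2]
    return np.c_[d[:,0]*c+d[:,1]*s,-d[:,0]*s+d[:,1]*c,p[:,2]]
def sdf(l):
    r=[]
    for k,(c,h) in enumerate(bx):
        e=np.abs(l-np.array(c)/1e3)-np.array(h)/1e3
        v=np.linalg.norm(np.maximum(e,0),axis=1)+np.minimum(e.max(1),0)
        if k in(1,2): v=np.maximum(v,-((l[:,2]-.031)-np.abs(l[:,0]))/2**.5)
        r.append(v)
    return np.min(r,0)
q0=np.array([.51,-.20,np.radians(-15)])
for cs in(["top"],["scene"],["top","scene"]):
    P=np.concatenate([W[c].reshape(-1,3) for c in cs])
    q=q0.copy()
    for it in range(3):
        l=loc(P,q);k=(l[:,0]>-.055)&(l[:,0]<.072)&(l[:,1]>-.1)&(l[:,1]<.09)&(l[:,2]>.006)&(l[:,2]<.085)
        r=least_squares(lambda q:sdf(loc(P[k],q)),q,loss="soft_l1",f_scale=.002,x_scale=[.01,.01,.05]);q=r.x
    print("sdf",cs,k.sum(),q[:2].round(4),np.degrees(q[2]).round(2),np.sqrt(np.mean(sdf(loc(P[k],q))**2)).round(4))
# silhouette IoU
def sil(c,q,S=4):
    im=np.zeros((400*S,640*S),np.uint8);cq,sq=np.cos(q[2]),np.sin(q[2])
    for cc,h in bx+[((0,110+5,29),(18,8,29))]:
        v=np.array([[cc[i]+s[i]*h[i] for i in range(3)] for s in np.array(np.meshgrid(*[[-1,1]]*3)).reshape(3,-1).T])/1e3
        w=np.c_[q[0]+cq*v[:,0]-sq*v[:,1],q[1]+sq*v[:,0]+cq*v[:,1],v[:,2]]
        cv2.fillConvexPoly(im,cv2.convexHull(np.round((proj(c,w)+.5)*S).astype(np.int32)),1)
    return im>0
for c in W:
    vision.grab_frame(c)
    m=max(models.masks_of(c,"fixture"),key=lambda r:r["p"])["mask"]
    M=cv2.resize(m.astype(np.uint8),None,fx=4,fy=4,interpolation=cv2.INTER_NEAREST)>0
    f=lambda q:-(M&sil(c,q)).sum()/(M|sil(c,q)).sum()
    r=minimize(f,q,method="Nelder-Mead",options=dict(initial_simplex=q+np.array([[0,0,0],[.005,0,0],[0,.005,0],[0,0,.05]])))
    print("iou",c,r.x[:2].round(4),np.degrees(r.x[2]).round(2),r.fun)
# plate rect top: plate-height points
P=W["top"].reshape(-1,3);l=loc(P,q)
k=(l[:,0]>-.06)&(l[:,0]<.08)&(l[:,1]>-.11)&(l[:,1]<.15)&(P[:,2]>.007)&(P[:,2]<.014)
print("plate extents",np.percentile(l[k][:,:2],[1,99],axis=0).round(3))
e=(l[:,1]>.09)&(l[:,1]<.15)&(abs(l[:,0])<.03)&(P[:,2]>.03)
print("stop local med/hi",np.percentile(l[e],[3,50,97],axis=0).round(3))
# shaft
for c in W:
    P=W[c].reshape(-1,3);k=(abs(P[:,0]-.475)<.05)&(abs(P[:,1]-.166)<.11)&(P[:,2]>.039)&(P[:,2]<.06);p=P[k]
    a=np.polyfit(p[:,1],p[:,0],1);ax=np.array([a[0],1])/np.hypot(a[0],1)
    def res(v):
        d=(p[:,0]-v[0]-v[1]*(p[:,1]-.166))/np.hypot(1,v[1]);return np.hypot(d,p[:,2]-v[2])-.012
    r=least_squares(res,[.475,a[0],.036],loss="soft_l1",f_scale=.002)
    print("shaft",c,len(p),r.x.round(4),"y",np.percentile(p[:,1],[0.5,99.5]).round(3))
# strap tab
for c in W:
    b=F[c]["im"].astype(int);k=(b[...,2]>150)&(b[...,1]<70)&(b[...,0]<70)&(F[c]["d"]>0);p=W[c][k];p=p[np.hypot(p[:,0]-.59,p[:,1]+.175)<.05]
    m=loc(np.median(p,0)[None],q)[0]; print("tab",c,len(p),m.round(3),"angle",np.arctan2(m[2]-.074,-(m[0]-.052)))
E
python3 fit.py
```

```text
sdf ['top'] 1569 [ 0.4984 -0.205 ] -16.85 0.0035
sdf ['scene'] 2517 [ 0.4949 -0.2062] -17.57 0.0054
sdf ['top', 'scene'] 4064 [ 0.4958 -0.2064] -17.26 0.0047
iou top [ 0.4994 -0.2084] -16.94 -0.8190280668204061
iou scene [ 0.4992 -0.2029] -17.03 -0.7710585082626172
plate extents [[-0.043 -0.088]
 [ 0.066  0.128]]
stop local med/hi [[-0.017  0.093  0.04 ]
 [-0.001  0.114  0.056]
 [ 0.016  0.138  0.062]]
shaft top 332 [ 0.475  -0.076   0.0354] y [0.085 0.252]
shaft scene 275 [ 0.4735 -0.0797  0.0367] y [0.081 0.251]
tab top 42 [0.084 0.056 0.178] angle 1.874707431114416
tab scene 64 [0.078 0.051 0.173] angle 1.8297769460517177
```

```bash
cat >> h.py <<'E'
from station import ctrl,get_state
from scipy.spatial.transform import Rotation as Ro
FP=np.array([.4985,-.2055]);FY=np.radians(-17.0)
SH=np.array([.4743,.1670]);SY=np.arctan(.078)
def f2w(x,y,z): c,s=np.cos(FY),np.sin(FY);return np.array([FP[0]+c*x-s*y,FP[1]+s*x+c*y,z])
def ori(a,tilt=0):  # tool down, tool x at world angle a; tilt about the tool y axis
    R=Ro.from_euler("z",a)*Ro.from_euler("x",np.pi)*Ro.from_euler("y",tilt)
    return R.as_quat(scalar_first=True)
YF=np.array([-np.sin(FY),np.cos(FY),0]);XF=np.array([np.cos(FY),np.sin(FY),0])
E
python3 - <<'E'
from h import *
print(get_state()["time"])
for c in("top","scene"):
    f=np.load(c+"0.npz");b=f["im"].astype(int);W=cloud(c,f["d"])
    k=(b[...,2]-b[...,0]>70)&(b[...,1]-b[...,0]>40)&(f["d"]>0)
    P=W[k];d=P[:,:2]-FP;l=np.c_[d@XF[:2],d@YF[:2],P[:,2]]
    s=(abs(l[:,0])<.03)&(l[:,1]>.06)&(l[:,1]<.14)&(l[:,2]>.03)
    print(c,l[s].round(3).tolist()[:40])
for n,a in(("A",np.pi/2),("B",-np.pi/2)):
    for nm,p,o in(("rest",np.r_[SH,.0173],ori(SY+a)),("fix",f2w(0,-25,.03)if 0 else f2w(0,-.02,.03),ori(FY+a)),("fixhi",f2w(0,-.02,.15),ori(FY+a))):
        q=ctrl.ik(p,o);print(n,nm,None if q is None else np.round(q,2))
for n,a in(("x+",0),("x-",np.pi)):
  for r in((.11,.16),(.05,.18),(-.048,.08)):
    q=ctrl.ik(f2w(r[0],.055,r[1]),ori(FY+a));print(n,r,None if q is None else np.round(q,2))
E
```

```text
1.9
top [[0.001, 0.096, 0.052], [0.001, 0.093, 0.057], [-0.004, 0.099, 0.057], [-0.003, 0.095, 0.054], [-0.002, 0.092, 0.053], [-0.006, 0.098, 0.052], [-0.006, 0.094, 0.054], [-0.005, 0.091, 0.053], [-0.004, 0.088, 0.054], [-0.008, 0.09, 0.052]]
scene [[-0.004, 0.095, 0.055], [-0.003, 0.093, 0.057], [-0.009, 0.092, 0.056], [-0.006, 0.092, 0.055], [-0.005, 0.089, 0.056], [-0.003, 0.087, 0.057], [-0.009, 0.097, 0.05], [-0.01, 0.091, 0.054], [-0.008, 0.089, 0.054], [-0.006, 0.087, 0.055], [-0.003, 0.086, 0.054], [-0.01, 0.091, 0.051], [-0.009, 0.086, 0.053], [-0.006, 0.087, 0.052], [-0.008, 0.089, 0.048]]
A rest [-0.46  0.61  0.11  2.07 -0.14  0.47 -0.17]
A fix [-0.    0.71  0.62  1.96 -0.66  0.67  0.74]
A fixhi [-0.23  0.66  1.02  1.85 -0.67  1.02  0.78]
B rest [-0.03  0.66 -0.54  2.06  0.61  0.58  2.21]
B fix [ 0.61  0.64 -0.35  1.95  0.37  0.61  2.87]
B fixhi [-0.27  0.73  1.15  1.85 -0.76  1.09 -2.27]
x+ (0.11, 0.16) [-0.16  0.7   0.75  1.55 -0.52  1.1  -1.15]
x+ (0.05, 0.18) [-0.21  0.59  0.75  1.69 -0.46  1.05 -1.17]
x+ (-0.048, 0.08) [-0.25  0.61  0.75  2.06 -0.63  0.72 -0.96]
x- (0.11, 0.16) [ 0.11  0.61  0.25  1.54 -0.17  1.01  1.68]
x- (0.05, 0.18) [ 0.05  0.51  0.31  1.68 -0.18  0.98  1.7 ]
x- (-0.048, 0.08) [ 0.14  0.5   0.15  2.05 -0.12  0.6   1.64]
```

```bash
python3 - <<'E'
from h import *
o=ori(SY+np.pi/2);d=np.array([-np.sin(SY),np.cos(SY)])
g=SH-.005*d
ctrl.movep(np.r_[g,.14],o)
ctrl.movel(np.r_[g,.0175],max_speed=.12)
s=get_state();print(s["time"],s["tcp_pos"],s["contact_force"].round(1))
ctrl.close_gripper(60)
s=get_state();print(s["time"],s["width"],s["gripper_force"],s["contact_force"].round(1),s["wrist_torque"].round(2))
ctrl.movel(np.r_[g,.04],max_speed=.06);ctrl.pause(.2)
s=get_state();print(s["time"],s["width"],s["gripper_force"],s["contact_force"].round(1),s["wrist_torque"].round(2))
ctrl.movel(np.r_[g,.16],max_speed=.15);ctrl.pause(.3)
s=get_state();print(s["time"],s["tcp_pos"],s["width"],s["contact_force"].round(1),s["wrist_torque"].round(2))
E
```

```text
5.0667 [0.47507902 0.1621596  0.01801414] [ 0.3  0.1 -0.1]
5.6667 0.022288691482889655 58.31983208656311 [-4.2 -0.3  7.2] [-0.13  1.02  0.09]
6.3917 0.02224077586488577 58.81233036518097 [ 0.  -0.3 -3.1] [-0.02  0.01  0.03]
7.6417 [0.47444567 0.16188955 0.1594462 ] 0.022255858816465184 [ 0.7  0.2 -3.5] [-0.04  0.01  0.06]
```

```bash
python3 - <<'E'
from h import *
o=ori(FY+np.pi/2)
Y=-.013-.005
ctrl.movep(f2w(0,Y,.15),o)
ctrl.movel(f2w(0,Y,.045),max_speed=.1);ctrl.pause(.2)
def rep(z):
    s=get_state();f=s["contact_force"];w=s["wrist_torque"]
    print(round(s["time"],2),z,s["tcp_pos"].round(4),"fx %.1f fy %.1f fz %.1f"%(f@XF,f@YF,f[2]),"mx %.2f my %.2f"%(w@XF,w@YF));return f
rep(.045)
for z in np.arange(.040,.0275,-.001):
    ctrl.movel(f2w(0,Y,z),max_speed=.03)
    f=rep(round(z,4))
    if f[2]>2 or abs(f@XF)>8: break
im,_=vision.grab_frame("scene");cv2.imwrite("pics/seat.png",cv2.resize(im[190:310,280:440],None,fx=5,fy=5,interpolation=cv2.INTER_CUBIC))
E
```

```text
10.47 0.045 [ 0.4935 -0.2228  0.0455] fx -0.5 fy -0.2 fz -3.6 mx 0.02 my 0.04
10.79 0.04 [ 0.493  -0.2226  0.0397] fx -1.1 fy 0.6 fz -2.9 mx -0.07 my 0.01
11.04 0.039 [ 0.4932 -0.2227  0.039 ] fx 0.1 fy 1.0 fz -2.9 mx 0.01 my -0.04
11.29 0.038 [ 0.4932 -0.2227  0.0379] fx 0.1 fy 0.2 fz -2.9 mx -0.01 my -0.01
11.54 0.037 [ 0.4932 -0.2227  0.0369] fx 0.1 fy -0.0 fz -3.3 mx -0.07 my -0.03
11.79 0.036 [ 0.4932 -0.2227  0.0359] fx 0.8 fy 0.2 fz -3.6 mx -0.07 my -0.02
12.04 0.035 [ 0.4932 -0.2227  0.0349] fx 0.0 fy 0.2 fz -3.9 mx -0.03 my -0.05
12.29 0.034 [ 0.4932 -0.2227  0.0339] fx 0.5 fy -0.3 fz -2.7 mx -0.06 my -0.01
12.54 0.033 [ 0.4932 -0.2228  0.0332] fx -1.6 fy 0.5 fz 1.2 mx -0.05 my 0.24
12.79 0.032 [ 0.4933 -0.2228  0.0331] fx -4.2 fy 0.6 fz 11.3 mx 0.14 my 0.76
```

View pics/seat.png

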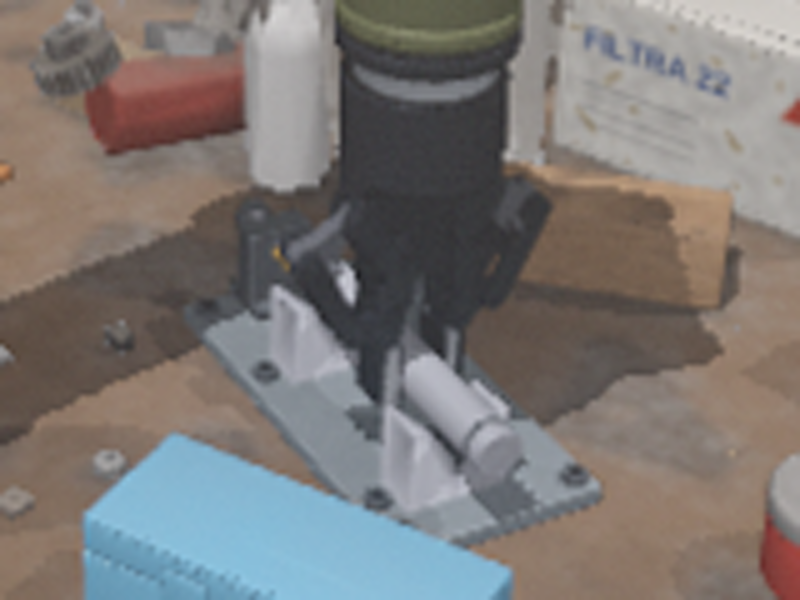

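The picture shows the shaft lying across both V-blocks (crop ~460,420), slightly proud. Force fx<0 with contact 3 mm early means it rides the +x wall, so I shift toward −x (the button also measured at −4 mm) and settle.

```bash
cat >> h.py <<'E'
def rep(t=""):
    s=get_state();f=s["contact_force"];w=s["wrist_torque"];d=s["tcp_pos"][:2]-FP
    print(round(s["time"],2),t,"loc %.4f %.4f z %.4f"%(d@XF[:2],d@YF[:2],s["tcp_pos"][2]),"fx %.1f fy %.1f fz %.1f"%(f@XF,f@YF,f[2]),"mx %.2f my %.2f"%(w@XF,w@YF));return np.array([f@XF,f@YF,f[2]])
E
python3 - <<'E'
from h import *
x,y,z=0,-.018,.0335
ctrl.movel(f2w(x,y,z),max_speed=.03);rep()
for i in range(14):
    x-=.0006;  
    ctrl.movel(f2w(x,y,z),max_speed=.02);ctrl.pause(.05);f=rep("x")
    n=0
    while f[2]<2.5 and z>.0285 and n<2:
        z-=.0006;n+=1;ctrl.movel(f2w(x,y,z),max_speed=.02);ctrl.pause(.05);f=rep("z")
    if f[0]>2 : break
E
```

```text
13.09  loc 0.0001 -0.0180 z 0.0334 fx -0.4 fy -0.4 fz -2.4 mx -0.00 my 0.04
13.39 x loc -0.0007 -0.0180 z 0.0333 fx 0.6 fy -0.8 fz -3.2 mx -0.04 my -0.06
13.69 z loc -0.0006 -0.0180 z 0.0329 fx -1.0 fy -0.5 fz -4.0 mx -0.08 my 0.01
13.99 z loc -0.0006 -0.0180 z 0.0326 fx -2.5 fy -0.3 fz 1.9 mx 0.08 my 0.29
14.29 x loc -0.0013 -0.0180 z 0.0321 fx 0.1 fy -0.0 fz -3.4 mx -0.08 my 0.04
14.59 z loc -0.0013 -0.0180 z 0.0319 fx -1.9 fy 0.9 fz 3.5 mx 0.05 my 0.39
14.89 x loc -0.0018 -0.0180 z 0.0314 fx -0.3 fy -0.6 fz -2.7 mx 0.01 my 0.05
15.19 z loc -0.0018 -0.0180 z 0.0313 fx -1.6 fy 0.3 fz 3.5 mx 0.05 my 0.40
15.49 x loc -0.0025 -0.0180 z 0.0308 fx -0.1 fy -0.6 fz -3.1 mx -0.01 my 0.05
15.79 z loc -0.0024 -0.0180 z 0.0307 fx -2.2 fy 0.5 fz 4.3 mx 0.11 my 0.40
16.09 x loc -0.0031 -0.0180 z 0.0302 fx -0.5 fy -0.6 fz -2.1 mx -0.03 my 0.01
16.39 z loc -0.0030 -0.0180 z 0.0301 fx -3.0 fy 0.7 fz 4.6 mx 0.11 my 0.34
16.69 x loc -0.0033 -0.0180 z 0.0299 fx 0.6 fy 0.4 fz 0.6 mx 0.00 my 0.03
16.99 z loc -0.0033 -0.0180 z 0.0298 fx -2.1 fy 0.6 fz 6.6 mx 0.09 my 0.33
17.29 x loc -0.0033 -0.0180 z 0.0298 fx -1.1 fy 1.5 fz 6.3 mx 0.10 my -0.01
17.59 x loc -0.0033 -0.0180 z 0.0298 fx 3.4 fy 1.5 fz 6.1 mx 0.14 my -0.63
```

```bash
python3 - <<'E'
from h import *
x,y,z=-.0034,-.018,.0298
ctrl.movel(f2w(x,y,z),max_speed=.02);rep()
B=[]
while y<.012:
    dy=.001 if y<-.0085 else .0004
    y+=dy;ctrl.movel(f2w(x,y,z),max_speed=.02);f=rep("y %.4f"%y)
    B.append(-f[1])
    if B[-1]>12: break
    if len(B)>6 and B[-1]-np.median(B[1:6])>3.5 and B[-2]-np.median(B[1:6])>1.5: break
E
```

```text
17.84  loc -0.0033 -0.0180 z 0.0299 fx 0.6 fy 0.6 fz 3.6 mx 0.06 my -0.12
18.09 y -0.0170 loc -0.0034 -0.0180 z 0.0298 fx 1.0 fy -3.4 fz 5.0 mx -0.82 my -0.21
18.34 y -0.0160 loc -0.0033 -0.0172 z 0.0299 fx 0.3 fy -4.3 fz 4.4 mx -1.08 my -0.13
18.59 y -0.0150 loc -0.0034 -0.0163 z 0.0299 fx 0.5 fy -5.4 fz 4.3 mx -1.12 my -0.16
18.84 y -0.0140 loc -0.0034 -0.0153 z 0.0299 fx 1.1 fy -5.2 fz 3.3 mx -1.11 my -0.20
19.09 y -0.0130 loc -0.0033 -0.0143 z 0.0299 fx 0.9 fy -5.1 fz 4.6 mx -1.11 my -0.15
19.34 y -0.0120 loc -0.0034 -0.0133 z 0.0299 fx 1.4 fy -5.5 fz 3.8 mx -1.15 my -0.17
19.59 y -0.0110 loc -0.0034 -0.0123 z 0.0299 fx 1.2 fy -5.4 fz 4.2 mx -1.10 my -0.13
19.84 y -0.0100 loc -0.0034 -0.0113 z 0.0299 fx 0.6 fy -5.4 fz 4.6 mx -1.13 my -0.24
20.09 y -0.0090 loc -0.0034 -0.0103 z 0.0299 fx 0.4 fy -4.9 fz 3.0 mx -1.10 my -0.16
20.34 y -0.0080 loc -0.0034 -0.0094 z 0.0299 fx -0.5 fy -5.0 fz 4.1 mx -1.12 my -0.11
20.59 y -0.0076 loc -0.0034 -0.0090 z 0.0299 fx 0.6 fy -7.0 fz 3.6 mx -1.21 my -0.17
20.84 y -0.0072 loc -0.0034 -0.0087 z 0.0299 fx 0.6 fy -6.0 fz 5.2 mx -1.20 my -0.20
21.09
[... 654 characters left out ...]
.1 mx -1.19 my -0.13
23.09 y -0.0036 loc -0.0034 -0.0051 z 0.0298 fx 0.9 fy -6.1 fz 4.0 mx -1.21 my -0.10
23.34 y -0.0032 loc -0.0034 -0.0047 z 0.0299 fx 0.2 fy -6.3 fz 3.0 mx -1.21 my -0.14
23.59 y -0.0028 loc -0.0034 -0.0046 z 0.0299 fx 1.2 fy -7.2 fz 3.1 mx -1.33 my -0.14
23.84 y -0.0024 loc -0.0034 -0.0044 z 0.0298 fx 1.1 fy -6.7 fz 3.1 mx -1.46 my -0.09
24.09 y -0.0020 loc -0.0034 -0.0042 z 0.0299 fx 1.5 fy -7.9 fz 3.5 mx -1.58 my -0.18
24.34 y -0.0016 loc -0.0034 -0.0041 z 0.0299 fx 1.1 fy -8.5 fz 4.1 mx -1.74 my -0.15
24.59 y -0.0012 loc -0.0034 -0.0039 z 0.0299 fx 1.4 fy -8.6 fz 3.1 mx -1.90 my -0.12
24.84 y -0.0008 loc -0.0034 -0.0038 z 0.0299 fx 0.7 fy -9.1 fz 3.0 mx -1.97 my -0.12
```

```bash
python3 - <<'E'
from h import *
x,y,z=-.0034,-.0008,.0298
while y<.006:
    y+=.0005;ctrl.movel(f2w(x,y,z),max_speed=.02);f=rep("y %.4f"%y)
    if f[1]<-12.8: break
for i in range(4): ctrl.pause(.25);f=rep("hold")
while f[1]<-3.5:
    y-=.0005;ctrl.movel(f2w(x,y,z),max_speed=.03);f=rep("back %.4f"%y)
ctrl.ungrasp();rep("open")
s=get_state();p=s["tcp_pos"]
ctrl.movel(p+[0,0,.13],max_speed=.12);rep("up")
im,_=vision.grab_frame("scene");cv2.imwrite("pics/rel.png",cv2.resize(im[190:310,280:440],None,fx=5,fy=5,interpolation=cv2.INTER_CUBIC))
E
```

```text
25.09 y -0.0003 loc -0.0034 -0.0035 z 0.0298 fx 0.6 fy -10.5 fz 3.2 mx -2.10 my -0.18
25.34 y 0.0002 loc -0.0034 -0.0034 z 0.0299 fx 0.9 fy -12.0 fz 2.7 mx -2.27 my -0.18
25.59 y 0.0007 loc -0.0034 -0.0031 z 0.0299 fx 0.8 fy -12.0 fz 2.5 mx -2.48 my -0.13
25.84 y 0.0012 loc -0.0034 -0.0030 z 0.0299 fx 0.2 fy -12.4 fz 2.3 mx -2.62 my -0.10
26.09 y 0.0017 loc -0.0034 -0.0028 z 0.0299 fx 0.3 fy -14.1 fz 2.3 mx -2.73 my -0.10
26.34 hold loc -0.0034 -0.0028 z 0.0299 fx 1.1 fy -13.6 fz 1.6 mx -2.76 my -0.16
26.59 hold loc -0.0034 -0.0028 z 0.0299 fx 0.8 fy -14.0 fz 2.2 mx -2.75 my -0.11
26.84 hold loc -0.0034 -0.0028 z 0.0299 fx 0.5 fy -14.3 fz 2.7 mx -2.80 my -0.14
27.09 hold loc -0.0034 -0.0028 z 0.0299 fx 1.1 fy -13.8 fz 2.6 mx -2.76 my -0.14
27.34 back 0.0012 loc -0.0034 -0.0028 z 0.0299 fx 0.6 fy -13.5 fz 2.0 mx -2.53 my -0.07
27.59 back 0.0007 loc -0.0034 -0.0028 z 0.0299 fx 0.7 fy -11.3 fz 3.2 mx -2.22 my -0.08
27.84 back 0.0002 loc -0.0035 -0.0028 z 0.0299 fx 1.3 fy -9.4 fz 2.8 mx -1.94 my -0.09
28.09 back -0.0003 loc -0.0034 -0.0028 z 0.0299 fx 0.5 fy -8.2 fz 3.5 mx -1.71 my -0.15
28.34 back -0.0008 loc -0.0034 -0.0028 z 0.0299 fx 1.0 fy -7.3 fz 3.8 mx -1.46 my -0.09
28.59 back -0.0013 loc -0.0034 -0.0028 z 0.0298 fx 0.9 fy -6.1 fz 4.8 mx -1.16 my -0.07
28.84 back -0.0018 loc -0.0034 -0.0028 z 0.0299 fx 0.4 fy -5.2 fz 4.6 mx -1.16 my -0.12
29.09 back -0.0023 loc -0.0034 -0.0028 z 0.0298 fx 0.4 fy -5.2 fz 4.4 mx -1.08 my -0.14
29.34 back -0.0028 loc -0.0034 -0.0028 z 0.0298 fx 0.8 fy -4.2 fz 4.2 mx -0.81 my -0.01
29.59 back -0.0033 loc -0.0034 -0.0029 z 0.0298 fx 0.5 fy -2.8 fz 5.6 mx -0.62 my -0.13
30.23 open loc -0.0035 -0.0032 z 0.0297 fx 0.5 fy -0.4 fz -0.2 mx -0.02 my -0.01
31.46 up loc -0.0039 -0.0031 z 0.1591 fx 0.2 fy -0.4 fz -0.1 mx 0.02 my -0.00
```

View pics/rel.png

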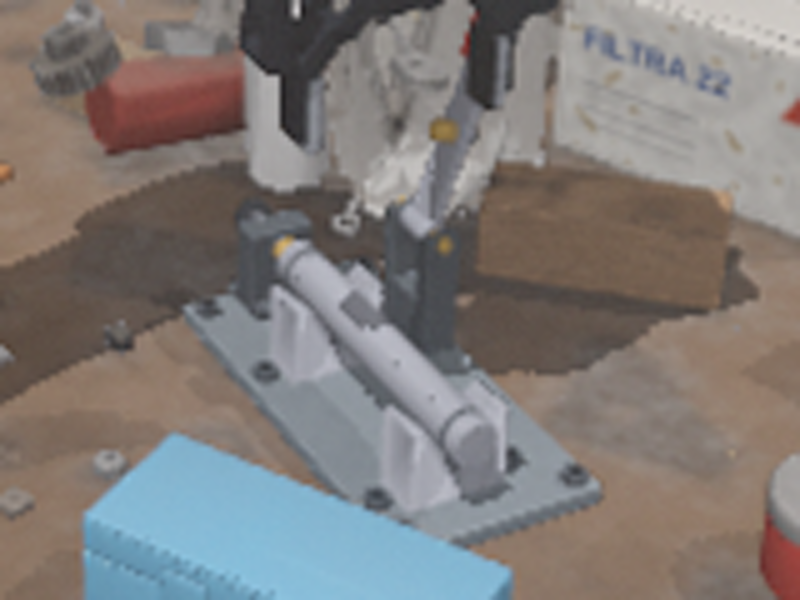

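The shaft is seated in both V's and touches the brass button (crop ~283,243). Press was ≈8 N. Now for the strap.

```bash
sed -i 's/^SH=/FP=FP-.0034*np.array([np.cos(FY),np.sin(FY)])\nSH=/' h.py
cat >> h.py <<'E'
def tcp(th,rc=.103,hw=.011):
    c,s=np.cos(th),np.sin(th)
    if th>np.pi/2:
        return np.array([.052-.112*c+.0065*s+hw, .055, .160+min(.014,.014*max(0,1-(th-np.pi/2)/.3))])
    return np.array([.052-rc*c+.0065*s+hw,.055,.074+rc*s+.0065*c])
E
python3 - <<'E'
from h import *
P=cloud("top",np.load("top0.npz")["d"]).reshape(-1,3);d=P[:,:2]-FP;l=np.c_[d@XF[:2],d@YF[:2],P[:,2]]
for a,b in((.1,.15),(.15,.19),(.19,.25)):
    k=(l[:,0]>a)&(l[:,0]<b)&(l[:,1]>0)&(l[:,1]<.11)&(P[:,2]<.5);print(a,b,np.percentile(P[k,2],[50,95,100]).round(3))
o=ori(FY+np.pi);t0=tcp(1.95)
print([None if ctrl.ik(f2w(*tcp(t)),o) is None else 1 for t in np.arange(1.95,-.05,-.2)])
p=get_state()["tcp_pos"]
ctrl.movel(p+[0,0,.1],max_speed=.2)
ctrl.close_gripper(40)
ctrl.movep(f2w(t0[0]+.03,.055,.26),o);rep("above")
ctrl.movel(f2w(t0[0]+.03,.055,.160),max_speed=.15);rep("down")
for x in(.02,.014,.008):
    ctrl.movel(f2w(t0[0]+x,.055,.160),max_speed=.05);rep("x")
im,_=vision.grab_frame("scene");cv2.imwrite("pics/strap.png",cv2.resize(im[150:290,300:460],None,fx=4,fy=4,interpolation=cv2.INTER_CUBIC))
E
```

```text
0.1 0.15 [0.    0.046 0.053]
0.15 0.19 [0.04  0.048 0.052]
0.19 0.25 [0.041 0.048 0.051]
[1, 1, 1, 1, 1, 1, 1, 1, 1, 1]
34.11 above loc 0.1402 0.0547 z 0.2599 fx -1.0 fy 1.0 fz -0.6 mx -0.03 my -0.01
34.92 down loc 0.1410 0.0550 z 0.1610 fx -0.3 fy 0.0 fz 0.4 mx -0.01 my -0.01
35.27 x loc 0.1303 0.0550 z 0.1608 fx -0.1 fy 0.4 fz -0.3 mx 0.02 my -0.03
35.54 x loc 0.1242 0.0550 z 0.1601 fx 0.3 fy 0.5 fz -0.3 mx 0.03 my -0.03
35.81 x loc 0.1182 0.0550 z 0.1600 fx -0.4 fy 0.8 fz 0.9 mx 0.04 my -0.02
```

View pics/strap.png

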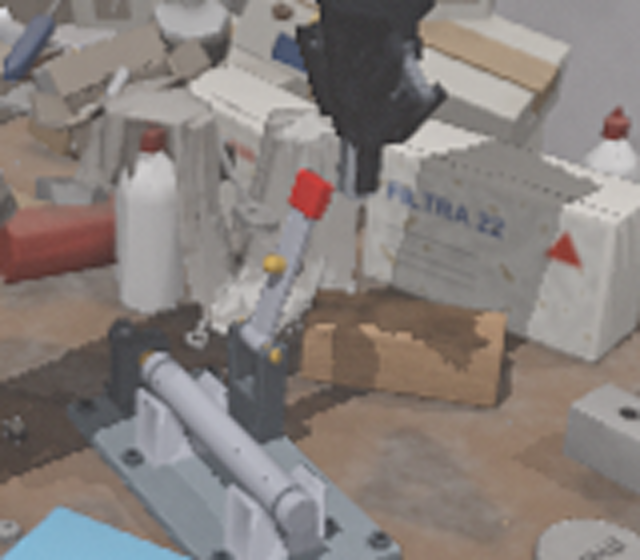

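The closed fingers stand just behind the red tab (crop ~360,180 vs tab ~312,195), at tab height. Swinging it over.

```bash
python3 - <<'E'
from h import *
for th in list(np.arange(1.9,.3,-.1)):
    ctrl.movel(f2w(*tcp(th)),max_speed=.08);f=rep("th %.2f"%th)
    if np.linalg.norm(f)>14: print("STOP");break
im,_=vision.grab_frame("scene");cv2.imwrite("pics/strap2.png",cv2.resize(im[150:290,300:460],None,fx=4,fy=4,interpolation=cv2.INTER_CUBIC))
E
```

```text
36.17 th 1.90 loc 0.1054 0.0550 z 0.1602 fx -0.1 fy -0.2 fz 0.1 mx 0.02 my -0.05
36.47 th 1.80 loc 0.0948 0.0550 z 0.1635 fx 0.1 fy 0.7 fz -0.3 mx 0.01 my -0.09
36.77 th 1.70 loc 0.0834 0.0550 z 0.1681 fx -0.5 fy 0.5 fz 0.3 mx 0.07 my 0.03
37.07 th 1.60 loc 0.0723 0.0550 z 0.1728 fx -0.2 fy -0.3 fz -0.6 mx 0.00 my -0.02
37.36 th 1.50 loc 0.0618 0.0550 z 0.1774 fx -0.4 fy -0.2 fz -0.1 mx 0.01 my 0.01
37.63 th 1.40 loc 0.0516 0.0550 z 0.1766 fx -0.4 fy 0.3 fz 0.4 mx -0.01 my -0.09
37.91 th 1.30 loc 0.0414 0.0550 z 0.1749 fx -0.1 fy -0.2 fz 0.1 mx -0.10 my -0.09
38.18 th 1.20 loc 0.0313 0.0550 z 0.1722 fx 0.1 fy -1.3 fz 0.3 mx -0.00 my -0.05
38.46 th 1.10 loc 0.0216 0.0551 z 0.1685 fx -0.1 fy -0.3 fz -0.1 mx 0.04 my -0.00
38.73 th 1.00 loc 0.0123 0.0551 z 0.1640 fx 0.1 fy -0.6 fz -0.2 mx -0.02 my 0.01
39.01 th 0.90 loc 0.0036 0.0550 z 0.1585 fx -0.9 fy 0.8 fz 0.5 mx 0.02 my -0.01
39.28 th 0.80 loc -0.0046 0.0550 z 0.1522 fx 0.8 fy 0.2 fz 0.5 mx -0.06 my -0.01
39.56 th 0.70 loc -0.0120 0.0550 z 0.1452 fx 0.8 fy 0.3 fz 1.3 mx -0.02 my 0.02
39.83 th 0.60 loc -0.0187 0.0550 z 0.1374 fx -0.2 fy -0.4 fz 0.9 mx 0.00 my 0.00
40.11 th 0.50 loc -0.0246 0.0550 z 0.1290 fx -0.6 fy -0.4 fz 0.1 mx -0.00 my 0.00
40.38 th 0.40 loc -0.0296 0.0550 z 0.1201 fx 0.2 fy 0.5 fz 0.1 mx 0.02 my -0.01
```

View pics/strap2.png

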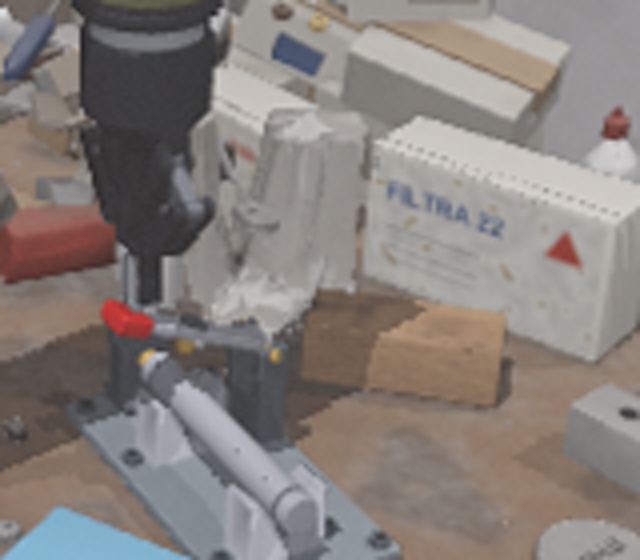

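The strap is nearly down, and the tips bear on the tab's hinge-side edge (crop ~145,300). I move the contact outward by about 8 mm, then press by feel.

```bash
python3 - <<'E'
from h import *
rc=.109
p=get_state()["tcp_pos"]
ctrl.movel(p+[0,0,.01],max_speed=.08)
t=tcp(.4,rc);ctrl.movel(f2w(t[0],t[1],t[2]+.008),max_speed=.08);rep("shift")
for th in(.4,.3,.22,.16,.12):
    t=tcp(th,rc);ctrl.movel(f2w(*t),max_speed=.05);f=rep("th %.2f"%th)
    if f[2]>9: break
z=t[2]
while z>.07:
    z-=.0006;ctrl.movel(f2w(t[0]-.001,t[1],z),max_speed=.02);f=rep("z %.4f"%z)
    if f[2]>6.5: 
        ctrl.pause(.1);f=.5*(f+rep("chk"))
    if f[2]>9.3: break
ctrl.pause(.4);rep("hold");ctrl.pause(.3);rep("hold")
E
```

```text
40.96 shift loc -0.0355 0.0550 z 0.1303 fx -0.2 fy 0.8 fz 0.4 mx -0.01 my -0.03
41.27 th 0.40 loc -0.0351 0.0550 z 0.1219 fx 0.2 fy -0.2 fz -0.1 mx 0.01 my -0.00
41.63 th 0.30 loc -0.0398 0.0550 z 0.1120 fx 1.0 fy -0.1 fz 0.4 mx 0.02 my 0.01
41.96 th 0.22 loc -0.0424 0.0550 z 0.1037 fx -1.1 fy -0.7 fz 0.4 mx 0.04 my -0.02
42.24 th 0.16 loc -0.0439 0.0550 z 0.0974 fx -0.4 fy 0.6 fz 0.2 mx -0.01 my 0.01
42.49 th 0.12 loc -0.0447 0.0550 z 0.0932 fx 0.0 fy -0.7 fz 0.5 mx 0.03 my -0.03
42.74 z 0.0929 loc -0.0454 0.0550 z 0.0930 fx 0.9 fy -0.3 fz 0.2 mx 0.05 my -0.14
42.99 z 0.0923 loc -0.0454 0.0550 z 0.0924 fx 0.1 fy 0.2 fz 2.4 mx -0.05 my -0.02
43.24 z 0.0917 loc -0.0455 0.0550 z 0.0917 fx -0.5 fy -0.4 fz 3.3 mx 0.06 my 0.06
43.49 z 0.0911 loc -0.0456 0.0550 z 0.0910 fx -0.8 fy -0.2 fz 2.3 mx -0.04 my 0.06
43.74 z 0.0905 loc -0.0457 0.0550 z 0.0904 fx -1.4 fy 0.4 fz 2.5 mx 0.05 my 0.22
43.99 z 0.0899 loc -0.0457 0.0550 z 0.0898 fx -1.7 fy -0.6 fz 2.9 mx 0.08 my 0.35
44.24 z 0.0893 loc -0.0455 0.0550 z 0.0892 fx -0.6 fy -0.0 fz 0.6 mx 0.03 my 0.13
44.49 z 0.0887 loc -0.0454 0.0550 z 0.08
[... 1277 characters left out ...]
loc -0.0458 0.0550 z 0.0805 fx -4.6 fy -0.4 fz 7.9 mx 0.04 my 0.92
48.44 z 0.0797 loc -0.0458 0.0550 z 0.0799 fx -4.4 fy 0.2 fz 8.4 mx 0.01 my 1.00
48.54 chk loc -0.0458 0.0550 z 0.0799 fx -3.9 fy -0.5 fz 8.8 mx -0.00 my 0.99
48.79 z 0.0791 loc -0.0458 0.0550 z 0.0794 fx -5.7 fy -0.4 fz 9.7 mx 0.00 my 1.13
48.89 chk loc -0.0458 0.0550 z 0.0794 fx -4.9 fy 0.5 fz 8.8 mx 0.04 my 1.06
49.14 z 0.0785 loc -0.0458 0.0550 z 0.0789 fx -6.1 fy 0.6 fz 10.7 mx 0.05 my 1.22
49.24 chk loc -0.0458 0.0550 z 0.0789 fx -5.8 fy 0.3 fz 11.3 mx 0.02 my 1.17
49.64 hold loc -0.0458 0.0550 z 0.0789 fx -5.5 fy -0.2 fz 11.8 mx -0.05 my 1.19
49.94 hold loc -0.0459 0.0550 z 0.0789 fx -6.0 fy 0.4 fz 12.5 mx 0.02 my 1.18
```

```bash
python3 - <<'E'
from h import *
p=get_state()["tcp_pos"]
ctrl.movel(p+[0,0,.006],max_speed=.03);rep("off")
ctrl.movel(p+[0,0,.12],max_speed=.15)
ctrl.movep(f2w(-.06,-.12,.26),ori(FY+np.pi));ctrl.pause(.3);rep("clear")
im,d=vision.grab_frame("scene");cv2.imwrite("pics/end.png",cv2.resize(im[190:310,280:440],None,fx=5,fy=5,interpolation=cv2.INTER_CUBIC))
P=cloud("scene",d)
b=im.astype(int);k=(b[...,2]>150)&(b[...,1]<70)&(b[...,0]<70)&(d>0);p=P[k];q=p[:,:2]-FP;l=np.c_[q@XF[:2],q@YF[:2],p[:,2]]
s=(abs(l[:,0]+.05)<.04)&(abs(l[:,1]-.055)<.03);print("tab",s.sum(),np.percentile(l[s],[5,50,95],axis=0).round(4))
E
```

```text
50.31 off loc -0.0452 0.0550 z 0.0851 fx 0.2 fy -0.5 fz 0.4 mx -0.03 my -0.03
52.28 clear loc -0.0598 -0.1188 z 0.2596 fx -0.2 fy 0.0 fz -0.6 mx -0.02 my -0.05
tab 11 [[-0.0562  0.0388  0.0787]
 [-0.049   0.0402  0.0804]
 [-0.0421  0.0426  0.0825]]
```

View pics/end.png

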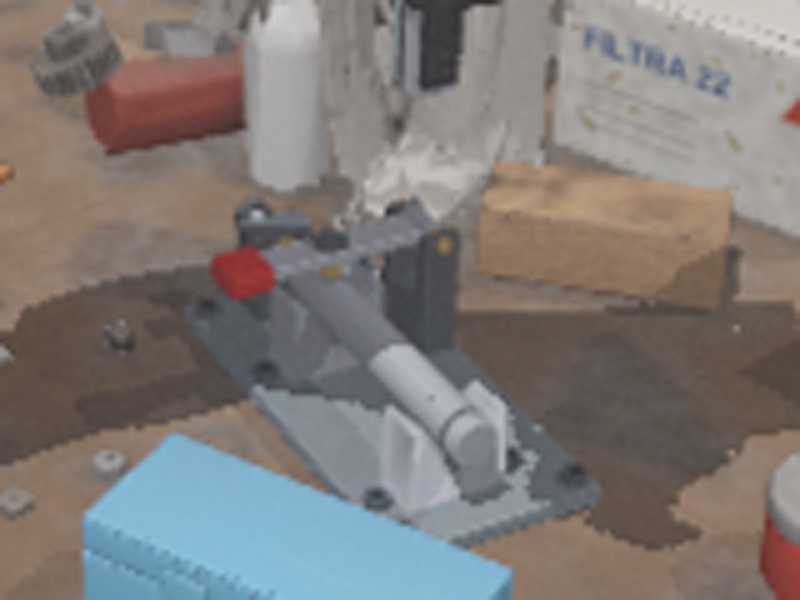

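The strap lies level over the shaft (tab at crop ~243,273, plunger on the shaft ~335,270), the shaft is in both V's and its end has not moved (~475,440). The arm is clear.

```bash
python3 -c "
from station import ticket
print(ticket.close_job())"
```

```text
the job is handed in; nothing more can be done
None
```

I laid the shaft in the V-blocks, pressed it against the end stop at about 8–9 N, left it touching, clamped it at an estimated 16–19 N on the shaft (above the 10 N asked, under the 24 N limit; the hinge should keep about 8 N), and handed the job in at about 52 s.

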